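Unhook the immersion basket from its lifting hook

ROBOT

A 6-joint arm with a two-finger parallel gripper is mounted at the origin on a cart in front of the work surface, level with it; the furniture and walls round the work are solid. World frame = base frame: x ahead of the robot, y to its left, z up, the work surface at z = 0. Lengths are in m, angles in degrees, forces in N, time in s.
With the tool pointing down it reaches from about 0.325 to 0.775 m from the base axis. Payload 9.3 kg.
Tool frame: the origin (TCP) lies at the very end of the fingers, on their centre line; the grasp point (between the pads) lies 19 mm behind it; z points along the fingers, y is the line along which they close (so a half turn about z gives the same grasp; the last joint's range is limited). The gripper opens to 85 mm and grips with 20 to 120 N. Pads are 22 mm wide; open, the fingers measure 114 mm over their backs; the gripper's body (76 mm by 85 mm) begins 54 mm behind the grasp point. The pads swing forward as they close: fully open they stand 13 mm farther back than shut.
Start: joints at [-80.821, 14.817, 1.232, 76.415, 0, 81.257], TCP at [0.169, -0.523, 0.231] pointing down, gripper open.
Joint ranges: [-174.27, 174.27], [-52.1, 104.24], [-59.71, 78.15], [-110.17, 111.67], [-87.03, 83.33], [-180, 180]. Speed limits (degrees/s): [127.2, 127.2, 159.86, 180, 180, 180].

INTERFACE

Orientations are given as [roll, pitch, yaw] about the fixed x, y, z axes, in that order (R = Rz(yaw) Ry(pitch) Rx(roll)).
In Python, from rig import r gives the robot as it stands.
- The arm moves only by the tool nudge_tcp, called after "Emit:" as name(argument=value, ...) on one line, values as JSON. Schema: {"type":"object","properties":{"deltas":{"type":"array","items":{"type":"number"},"minItems":7,"maxItems":35},"squeeze":{"type":"number"},"only":{"type":"string"},"quiet":{"type":"boolean"},"lines":{"type":"string"}},"required":["deltas"],"additionalProperties":false}. deltas is one flat list of numbers that holds 1 to 5 rows one after another, with no inner brackets; each row has 7 numbers: a rotation vector rx, ry, rz in units of 5 degrees, then dx, dy, dz in cm, then the finger opening in m; each row is the pose to reach, as a shift and turn from the pose commanded when the call began, along the tool's axes at that moment; what a row does not reach only later rows make up. A row lasts 1/8 s, in which the tool goes at most 0.0625 m and 10.7 degrees, less where a joint would pass 70% of its speed; a pose out of reach is approached as far as the arm can. The fingers move at their own pace and stop on an object; squeeze is the grip in N (left out, the last holds). Time passes only in rows, so rows that do not move let the fingers close. The tool returns the time, the measured TCP pose, the force, the opening and the grip force at its end. only (a regular expression) keeps the lines of the reply that match it, lines (a string "A,B") keeps lines A to B, and quiet returns only ok. Input that does not fit is refused with a message, and nothing moves.
- r.get_state(): the state, without advancing time (a new reading comes with each control period).
- r.capture(name): name is "scene" or "top" or "wrist"; returns (picture, depth): 384x512x3 uint8, red, green, blue; 384x512 float32, m along the optical axis (not along the pixel's ray), 0 where there is no reading.
- r.camera_params(name): a dict with "mtx" (3x3 intrinsics, pixels), "world_from_camera" (4x4, takes a point from camera to world coordinates). Camera axes: x right, y down, z forward; pixel columns grow to the right and rows downward; lengths in m; the calibration is good to about 2 mm. A picture is of the moment at which its call begins: read the wrist's pose just before it. camera_params takes no time and is no camera call; for the wrist camera it gives the pose at the moment of the call.
- r.job_done(): hands the job in; it is judged then, once.
The state is a dict: "time_s": time; "q": joint angles; "qvel": joint speeds; "joint_efforts": joint torques, N m; "position": TCP position; "ee_rot": TCP orientation; "ft_force": force on the tool from outside, world axes, zero at the start; "wrist_torque": the same for the moment, N m; "opening": finger opening in m; "gripper_force": force on a finger pad.
Only numpy, scipy, OpenCV 4.12 (cv2) and the standard library are available. Lean on these libraries where they do the work, as an engineer would, in place of code of your own. Each camera call takes 0.05 s, during which the arm holds its last target. There are 200 camera calls.

TASK

The wire immersion basket hangs to drain from its T-handled lifting hook on the steel drain stand. Carry the basket by the hook to the blue drip tray and set it down gently and upright in it, then free the hook from the twin rails (let it down, give it a quarter turn, lift it out) and hang the empty hook back across the two forks of the stand. Do not touch the clean basket with the gripper, do not tip it, and leave the timer, the tape roll and the white carton alone.

Things in the scene. Friction and masses are not known exactly. Their poses are not given: they have to be found in the camera images.
- hook: Steel T-handled lifting hook, 0.22 kg. Origin: middle of the T-bar, on its axis; x along the bar, shank towards -z. Bar 10 mm thick, 188 mm long over black end caps (17 mm thick, 84 to 94 mm from the origin); orange grip sleeve in the middle, 15 mm thick, 70 mm long: grip it from above. Shank 9 mm thick, collar 15 mm. Same after a half turn about z. At the start it lies in the stand's forks.
- hook_foot (a point): Foot of the shank, 92 mm below the hook's origin: middle of the double hook, a round bar 8 mm thick along the hook's x, 60 mm long overall, turned up at both ends; the tips end 17 mm above this point. Hooked, it lies across under both rails, tips outside them, so it cannot turn while it carries the weight; the hook's origin is then 152.5 mm above the basket's underside.
- basket: Round steel wire basket, 102 mm across, 62 mm tall, about 0.4 kg, brass nuts 8 mm tall fixed on its 3 mm floor. Origin: middle of its underside; z up. Two lifting rails cross its mouth along its y. At the start it hangs on the hook between the posts, 24 mm above the worktop, its x along the T-bar.
- basket_rails (a point): Middle between the two rails, at their axis height 68 mm above the underside. Rails 7 mm thick, along the basket's y, axes at x = -13 and +13 mm (19 mm clear); arched, 7 mm lower at the rim. With the basket standing and the hook let down 20 to 32 mm from its hooked height, the hook turns freely either way; it lifts out when the T-bar lies along the basket's y (within 0.15 rad).
- stand: Fixed steel drain stand. Origin: middle of the underside of its base, 176 mm (x) by 94 mm (y), with a lip 14 mm high. Two posts at x = -70 and +70 mm (8 mm thick, 22 mm wide), each with a V fork on top, open upward, sides at 45 degrees; the mouth is about 27 mm wide, 6 mm above the axis of a T-bar lying in it. Open on both y sides, 132 mm clear between the posts.
- stand_rest (a point): Point midway between the forks, 176 mm above the stand's underside: where the middle of the T-bar is when the hook hangs, its T-bar along the stand's x.
- tray: Fixed blue plastic drip tray, 158 mm square over its rim, 20 mm tall, inside 142 mm square. Origin: middle of its underside; its floor is 4 mm above.
- timer: Beige laboratory timer, 66x72x36 mm, loose; origin: middle of its underside.
- tape: Roll of pale tape lying flat, 84 mm across, 19 mm tall, loose; origin: middle of its underside.
- carton: White carton of cuvettes, 65x108x50 mm, loose; origin: middle of its underside.

How it is judged:
By the outcome, as a careful person would: the job done as asked, in the order asked, and still so for the second after the job is handed in, with the robot touching nothing.
It also fails if it takes over 58 s, if anything falls off the work surface, if the arm or the gripper's body presses on something with over 40 N, if the wrist force passes 120 N, or if a joint passes its speed limit or range.

## Working session

There is one attempt and no reset: what is moved stays moved. The work goes in short steps, Python scripts to look and compute and a tool call to move; the robot and the scene stay as the last step left them, time stands still between calls to the robot, and variables do not carry over. Pictures are saved under pics/ and viewed, at most 10 in all, crops included, and the job is handed in when it is done.

```bash
ls; mkdir -p pics; cat > h.py <<'E'
import numpy as np,cv2
from rig import r
def snap(n,f):
    P=r.camera_params(n);im,d=r.capture(n)
    np.savez('pics/%s.npz'%f,im=im,d=d,K=P['mtx'],T=P['world_from_camera'])
    cv2.imwrite('pics/%s.png'%f,im[:,:,::-1]); return im,d,np.array(P['mtx']),np.array(P['world_from_camera'])
def load(f):
    z=np.load('pics/%s.npz'%f); return z['im'],z['d'],z['K'],z['T']
def cloud(d,K,T):
    v,u=np.mgrid[:d.shape[0],:d.shape[1]]
    p=np.stack([(u-K[0,2])*d/K[0,0],(v-K[1,2])*d/K[1,1],d],-1)
    return p@T[:3,:3].T+T[:3,3]
E
python3 - <<'E'
from h import *
a=snap('scene','s0');b=snap('top','t0')
cv2.imwrite('pics/both.png',cv2.resize(np.hstack([a[0],b[0]])[:,:,::-1],(800,300)))
for x in(a,b): print(x[3].round(3).tolist(),x[2][0,0])
E
```

```text
pics
rig.py
[[-0.85, -0.261, 0.458, -0.139], [-0.527, 0.424, -0.737, 0.916], [-0.002, -0.867, -0.497, 0.843], [0.0, 0.0, 0.0, 1.0]] 412.79383470490944
[[-0.0, -0.996, 0.094, 0.394], [-1.0, 0.001, 0.009, -0.179], [-0.009, -0.094, -0.996, 1.689], [0.0, 0.0, 0.0, 1.0]] 442.14624109333766
```

View pics/t0.png

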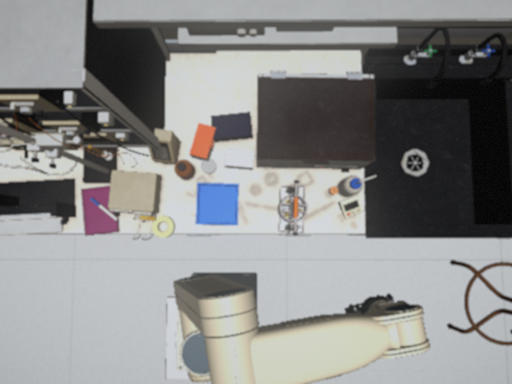

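View pics/s0.png

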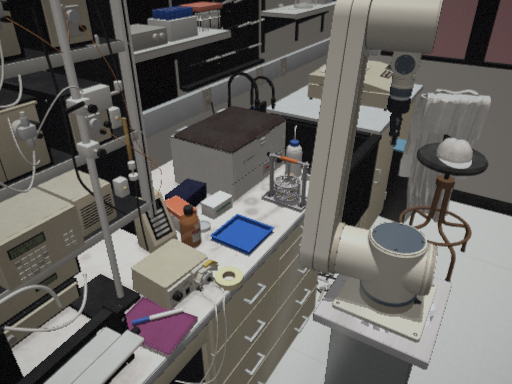

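The top view shows the blue tray at about (217,204), and the stand with the orange sleeve at about (295,205), its bar running along the image's vertical (roughly world x). The scene view has the sleeve at about (289,159) and the tray at (243,233). A tall oven stands behind the stand.

```bash
python3 - <<'E'
from h import *
rays=[]
for f in('s0','t0'):
    im,d,K,T=load(f);C=cloud(d,K,T);h=cv2.cvtColor(im,cv2.COLOR_RGB2HSV)
    for nm,lo,hi in(('orange',(3,150,120),(16,255,255)),('blue',(105,150,80),(122,255,255))):
        m=cv2.inRange(h,lo,hi)
        n,l,s,c=cv2.connectedComponentsWithStats(m)
        for i in range(1,n):
            if s[i,4]<12: continue
            p=C[(l==i)&(d>0)]
            if len(p)==0: continue
            md=np.median(p,0)
            if not(0.1<md[0]<.9 and abs(md[1])<.8 and -.05<md[2]<.35):continue
            q=p[np.abs(p[:,2]-md[2])<.03]
            print(f,nm,c[i].round(1),s[i,4],'med',md.round(3),'mean',q.mean(0).round(4),'min',q.min(0).round(3),'max',q.max(0).round(3), 'ang',np.degrees(np.arctan2(*np.linalg.svd(q[:,:2]-q[:,:2].mean(0),full_matrices=False)[2][0][::-1])).round(1))
    if f=='t0':
        print('stand pts'); R=C[150:245,270:320].reshape(-1,3); R=R[R[:,2]>.14]; print(len(R),R.min(0).round(3),R.max(0).round(3),R.mean(0).round(3))
        m=cv2.resize(im[150:250,180:380],(800,400),interpolation=cv2.INTER_CUBIC);cv2.imwrite('pics/t0c.png',m[:,:,::-1])
E
```

```text
s0 orange [288.1 158.8] 41 med [ 0.481 -0.308  0.184] mean [ 0.4804 -0.3087  0.1832] min [ 0.448 -0.318  0.177] max [ 0.513 -0.299  0.187] ang 177.8
s0 orange [182.9 217.9] 19 med [0.635 0.107 0.105] mean [0.6367 0.1064 0.1053] min [0.627 0.094 0.101] max [0.65  0.117 0.11 ] ang 137.5
s0 blue [294.1 141.3] 32 med [ 0.561 -0.516  0.157] mean [ 0.5599 -0.5146  0.1575] min [ 0.544 -0.531  0.152] max [ 0.58  -0.496  0.163] ang -175.0
s0 blue [242.1 233.4] 1319 med [ 0.504 -0.033  0.007] mean [ 0.5039 -0.0325  0.0099] min [ 0.419 -0.109 -0.001] max [0.579 0.052 0.028] ang 97.1
s0 blue [140. 321.] 28 med [0.506 0.439 0.024] mean [0.5058 0.4377 0.0246] min [0.495 0.421 0.02 ] max [0.518 0.451 0.029] ang 51.4
t0 orange [202.3 140.7] 444 med [0.73  0.023 0.075] mean [0.7304 0.0225 0.0757] min [ 0.671 -0.017  0.066] max [0.79  0.061 0.085] ang 162.2
t0 orange [295.1 207.2] 48 med [ 0.476 -0.31   0.182] mean [ 0.4773 -0.3098  0.183 ] min [ 0.451 -0.313  0.175] max [ 0.509 -0.306  0.194] ang 177.7
t0 blue [354.5 183.6] 43 med [ 0.559 -0.518  0.157] mean [ 0.5608 -0.5194  0.1562] min [ 0.549 -0.536  0.149] max [ 0.574 -0.506  0.164] ang -139.4
t0 blue [216.3 203. ] 1313 med [ 0.507 -0.023  0.005] mean [ 0.5035 -0.0248  0.0051] min [ 0.427 -0.101 -0.008] max [0.574 0.045 0.028] ang 146.5
stand pts
894 [ 0.387 -0.389  0.14 ] [ 0.665 -0.179  1.689] [ 0.599 -0.306  0.226]
```

View pics/t0c.png

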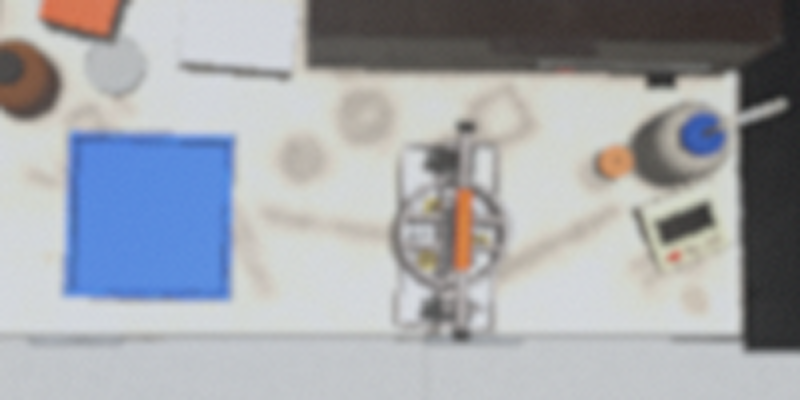

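Hook at about (0.479, -0.309, 0.177), bar within about 2° of world x; tray centre at about (0.502, -0.027). Next I'll raise the arm and move it above the hook for a wrist view.

```bash
cat >> h.py <<'E'
from scipy.spatial.transform import Rotation as Ro
def go(p,rpy=None):
    "shift/turn in tool axes from the present pose to world p, rpy"
    s=r.get_state();R=Ro.from_euler('xyz',s['ee_rot'],degrees=True)
    print('t',round(s['time_s'],2),'pos',np.round(s['position'],4),'rpy',np.round(s['ee_rot'],2),'q',np.round(s['q'],1),'F',np.round(s['ft_force'],1),'open',s['opening'])
    if p is not None: print(' d',R.inv().apply(np.array(p)-s['position']).round(4))
    if rpy is not None: print(' rv',(R.inv()*Ro.from_euler('xyz',rpy,degrees=True)).as_rotvec(degrees=True).round(2))
E
python3 - <<'E'
from h import *
go([.45,-.309,.33],[180,0,0]); go([.45,-.309,.33],[180,0,180])
im,d,K,T=load('t0');C=cloud(d,K,T).reshape(-1,3)
b=C[(C[:,0]>.5)&(C[:,0]<.9)&(C[:,1]<-.2)&(C[:,1]>-.5)&(C[:,2]>.2)&(C[:,2]<.6)];print('oven',b.min(0),b.max(0))
P=np.array(r.camera_params('wrist')['world_from_camera']);print(P.round(3))
E
```

```text
t 0.1 pos [ 0.1692 -0.5231  0.2307] rpy [-1.7993e+02 -1.0000e-02  1.7920e+01] q [-80.8  14.8   1.2  76.4   0.   81.3] F [ 1.4 -0.1  0.8] open 0.08523246586437339
 d [ 0.3331 -0.1174 -0.0991]
 rv [-0.07 -0.   17.92]
t 0.1 pos [ 0.1692 -0.5231  0.2307] rpy [-1.7993e+02 -1.0000e-02  1.7920e+01] q [-80.8  14.8   1.2  76.4   0.   81.3] F [ 1.4 -0.1  0.8] open 0.08523246586437339
 d [ 0.3331 -0.1174 -0.0991]
 rv [ 0.0000e+00 -1.0000e-01 -1.6208e+02]
oven [ 0.62199479 -0.49993142  0.20012717] [ 0.89993879 -0.20010516  0.56797363]
[[ 0.308 -0.899 -0.311  0.249]
 [-0.952 -0.291 -0.1   -0.497]
 [-0.001  0.327 -0.945  0.374]
 [ 0.     0.     0.     1.   ]]
```
Camera located at tool +x by 0.085 from tool axis, looking back toward tool at 19° tilt. At yaw 0, camera at x+0.085, height z+0.143. OK.

The manual's scale: shifts go in cm and turns go in units of 5 degrees. Converting my numbers, -0.099 m is -9.9, 0.25 m is 25, 17.9 degrees is 3.58.

Emit:
nudge_tcp(deltas=[0, 0, 0.8, 3, -1, -5, 0.085, 0, 0, 1.6, 8, -3, -9, 0.085, 0, 0, 2.4, 14, -5, -9.9, 0.085, 0, 0, 3.58, 19.5, -7, -9.9, 0.085, 0, 0, 3.58, 25, -9, -9.9, 0.085], squeeze=40)

```text
time_s: 0.72
position: [0.3807, -0.3593, 0.3303]
ee_rot: [180.0, -0.0, -0.1]
ft_force: [0.4, -1.1, -1.0]
opening: 0.0848
gripper_force: 0.0
```

Emit:
nudge_tcp(deltas=[0, 0, 0, 4, -1.5, 0, 0.085, 0, 0, 0, 8.3, -2.7, 0, 0.085, 0, 0, 0, 8.3, -2.7, 0, 0.085, 0, 0, 0, 8.3, -2.7, 0, 0.085])

```text
time_s: 1.23
position: [0.4622, -0.3336, 0.3298]
ee_rot: [-180.0, 0.1, 0.1]
ft_force: [-0.3, 0.7, 0.2]
opening: 0.0849
gripper_force: 0.0
```

```bash
python3 - <<'E'
from h import *
go([.45,-.309,.33],[180,0,0])
snap('wrist','w0')
E
```

```text
t 1.23 pos [ 0.4622 -0.3336  0.3298] rpy [-1.7997e+02  5.0000e-02  5.0000e-02] q [-44.3  16.6  17.9  91.4  -0.  135.7] F [-0.3  0.7  0.2] open 0.08489588590838956
 d [-0.0122 -0.0246 -0.0001]
 rv [-0.03  0.05  0.05]
```

View pics/w0.png

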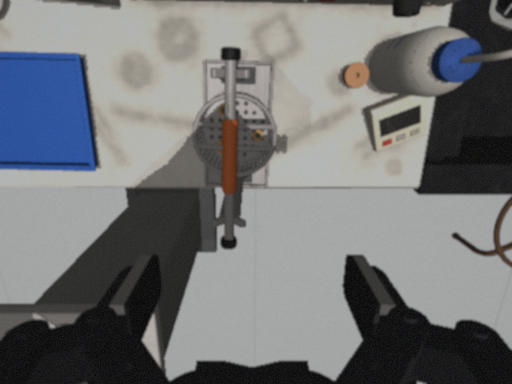

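The wrist view shows the hook's bar from cap (231,54) to cap (229,241), the sleeve at (230,157), the basket below it, and the tray at the left edge.

```bash
cat > hk.py <<'E'
from h import *
def hook(f,zlo=.14,zhi=.25):
    im,d,K,T=load(f);C=cloud(d,K,T);h=cv2.cvtColor(im,cv2.COLOR_RGB2HSV)
    m=cv2.inRange(h,(2,150,60),(16,255,255))>0
    m&=(C[:,:,2]>zlo)&(C[:,:,2]<zhi)&(d>0)
    n,l,s,c=cv2.connectedComponentsWithStats(m.astype(np.uint8));i=1+s[1:,4].argmax();m=l==i
    p=C[m]; x=p[:,:2]; (cx,cy),sz,an=cv2.minAreaRect(x.astype(np.float32)*1000)
    v=np.linalg.svd(x-x.mean(0),full_matrices=False)[2][0]
    print(f,'px',c[i].round(1),'n',m.sum(),'mean',p.mean(0).round(4),'rect',round(cx,1),round(cy,1),np.round(sz,1),'top z',np.percentile(p[:,2],[50,95]).round(4),'ang',np.degrees(np.arctan(v[1]/v[0])).round(2))
    return c[i],K,T
def tri(a,b):
    A=[];B=[]
    for c,K,T in(a,b):
        g=T[:3,:3]@np.linalg.inv(K)@np.r_[c,1];g/=np.linalg.norm(g);M=np.eye(3)-np.outer(g,g);A.append(M);B.append(M@T[:3,3])
    return np.linalg.lstsq(np.vstack(A),np.hstack(B),rcond=None)[0].round(4)
E
python3 - <<'E'
from hk import *
a=hook('w0');t=hook('t0');s=hook('s0');print('tri w-t',tri(a,t),'w-s',tri(a,s))
im,d,K,T=load('w0');C=cloud(d,K,T)
b=C[(C[:,:,2]>.165)&(C[:,:,2]<.2)&(C[:,:,1]>-.34)&(C[:,:,1]<-.28)&(d>0)]
print('bar',len(b),b.min(0).round(3),b.max(0).round(3)); q=b[:,:2]-b[:,:2].mean(0);v=np.linalg.svd(q,full_matrices=False)[2][0];print(np.degrees(np.arctan(v[1]/v[0])))
# stand base
for f in('t0','s0'):
    im,d,K,T=load(f);C=cloud(d,K,T);h=cv2.cvtColor(im,cv2.COLOR_RGB2HSV)
    m=(cv2.inRange(h,(105,130,50),(125,255,255))>0)&(C[:,:,0]>.38)&(C[:,:,0]<.62)&(abs(C[:,:,1]+.03)<.12)&(d>0)
    print(f,'tray',cv2.minAreaRect((C[m][:,:2]*1000).astype(np.float32)),np.percentile(C[m][:,2],[5,50,95]).round(4))
E
```

```text
w0 px [229.2 155.2] n 972 mean [ 0.479  -0.3126  0.1821] rect 477.2 -312.4 [13.3 67.8] top z [0.1823 0.1839] ang -1.66
t0 px [295.1 207.2] n 48 mean [ 0.4773 -0.3098  0.183 ] rect 479.6 -309.4 [ 7.8 57.9] top z [0.1819 0.188 ] ang -2.28
s0 px [287.8 159.1] n 51 mean [ 0.4815 -0.3082  0.182 ] rect 481.3 -307.2 [16.3 64.9] top z [0.1819 0.1866] ang -3.07
tri w-t [ 0.4775 -0.3114  0.1723] w-s [ 0.4809 -0.3116  0.181 ]
bar 3206 [ 0.383 -0.331  0.165] [ 0.57  -0.293  0.186]
-1.8660611899510209
t0 tray ((501.0675964355469, -26.911643981933594), (148.3423309326172, 148.41761779785156), 0.0052225179970264435) [-0.0022  0.005   0.0201]
s0 tray ((499.34918212890625, -29.60956573486328), (161.7742919921875, 159.08773803710938), 89.14453887939453) [0.0035 0.0076 0.0226]
```

Both views agree: hook at (0.4775, -0.3115, 0.176), bar yaw -1.8°; tray centre (0.501, -0.028). I'll go lower above the sleeve and measure again.

Converted, 0.08 m is 8, 0.03 m is 3, 1.8 degrees is 0.36.

Emit:
nudge_tcp(deltas=[0, 0, 0.36, 1.5, -2.2, 3, 0.085, 0, 0, 0.36, 1.5, -2.2, 8, 0.085, 0, 0, 0.36, 1.5, -2.2, 8, 0.085, 0, 0, 0.36, 1.5, -2.2, 8, 0.085])

```text
time_s: 1.78
position: [0.4773, -0.3127, 0.2524]
ee_rot: [179.9, -0.1, -1.8]
ft_force: [0.6, -0.8, 1.4]
opening: 0.085
gripper_force: 0.0
```

```bash
python3 - <<'E'
from hk import *
go([.4775,-.3115,.157],[180,0,-1.8])
snap('wrist','w1');a=hook('w1');print(tri(a,hook('w0')),tri(a,hook('t0')))
im,d,K,T=load('w1');C=cloud(d,K,T)
b=C[(C[:,:,2]>.165)&(C[:,:,2]<.2)&(C[:,:,1]>-.34)&(C[:,:,1]<-.28)&(d>0)]
print('bar',b.min(0).round(3),b.max(0).round(3))
E
```

```text
t 1.77 pos [ 0.4773 -0.3127  0.2524] rpy [ 1.7991e+02 -1.0000e-01 -1.8500e+00] q [-41.7  16.5   6.6  80.   -0.  140.2] F [ 0.6 -0.8  1.4] open 0.08500944668872688
 d [ 0.     -0.0014  0.0954]
 rv [ 0.09 -0.1  -0.05]
w1 px [251.2 200.5] n 1572 mean [ 0.4796 -0.3122  0.1821] rect 477.3 -311.8 [13.9 68.1] top z [0.1823 0.1838] ang -1.94
w0 px [229.2 155.2] n 972 mean [ 0.479  -0.3126  0.1821] rect 477.2 -312.4 [13.3 67.8] top z [0.1823 0.1839] ang -1.66
t0 px [295.1 207.2] n 48 mean [ 0.4773 -0.3098  0.183 ] rect 479.6 -309.4 [ 7.8 57.9] top z [0.1819 0.188 ] ang -2.28
[ 0.4782 -0.3122  0.1769] [ 0.4775 -0.3113  0.1747]
bar [ 0.383 -0.331  0.165] [ 0.57  -0.293  0.186]
```

Confirmed (0.477, -0.312, 0.176). Going down to grip.

Converted, 0.0955 m is 9.55, 0.08 m is 8.

Emit:
nudge_tcp(deltas=[0, 0, 0, 0, -0.1, 4.5, 0.06, 0, 0, 0, 0, -0.1, 8, 0.06, 0, 0, 0, 0, -0.1, 9.55, 0.06, 0, 0, 0, 0, -0.1, 9.55, 0.06, 0, 0, 0, 0, -0.1, 9.55, 0.035], squeeze=60)

```text
time_s: 2.45
position: [0.4781, -0.3115, 0.1566]
ee_rot: [179.9, -0.1, -1.8]
ft_force: [-0.4, -0.3, -0.2]
opening: 0.043
gripper_force: 0.0
```

Emit:
nudge_tcp(deltas=[0, 0, 0, 0, 0, 0, 0.02, 0, 0, 0, 0, 0, 0, 0.0, 0, 0, 0, 0, 0, 0, 0.0, 0, 0, 0, 0, 0, 0, 0.0, 0, 0, 0, 0, 0, 0, 0.0], squeeze=60)

```text
time_s: 3.08
position: [0.478, -0.3126, 0.1561]
ee_rot: [179.8, -0.1, -1.8]
ft_force: [0.4, -7.0, 2.3]
opening: 0.0131
gripper_force: 58.5
```

```bash
python3 - <<'E'
from h import *
go([.477,-.312,.157],[180,0,-1.8])
E
```

```text
t 3.08 pos [ 0.478  -0.3126  0.1561] rpy [ 1.7977e+02 -1.1000e-01 -1.8300e+00] q [-4.150e+01  1.850e+01 -4.600e+00  6.660e+01 -1.000e-01  1.403e+02] F [ 0.4 -7.   2.3] open 0.01312448931596609
 d [-0.001  -0.0005 -0.0009]
 rv [ 0.23 -0.11 -0.03]
```

Emit:
nudge_tcp(deltas=[0, 0, 0, 0, 0, -0.4, 0, 0, 0, 0, 0, 0, -1.2, 0, 0, 0, 0, 0, 0, -2.2, 0, 0, 0, 0, 0, 0, -3.4, 0, 0, 0, 0, 0, 0, -4.6, 0], squeeze=80)

```text
time_s: 3.7
position: [0.4775, -0.3107, 0.2018]
ee_rot: [180.0, -0.0, -1.8]
ft_force: [-0.5, -0.2, -6.5]
opening: 0.0129
gripper_force: 78.2
```

Emit:
nudge_tcp(deltas=[0, 0, 0, 0, 0, -0.8, 0, 0, 0, 0, 0, 0, -1.2, 0, 0, 0, 0, 0, 0, -1.4, 0, 0, 0, 0, 0, 0, -1.4, 0])

```text
time_s: 4.2
position: [0.4774, -0.3107, 0.2146]
ee_rot: [-180.0, 0.0, -1.8]
ft_force: [-0.1, 0.2, -5.6]
opening: 0.0127
gripper_force: 78.2
```

```bash
python3 - <<'E'
from h import *
go([.501,-.028,.216],[180,0,-1.8])
snap('wrist','w2');snap('scene','s2')
a=load('w2')[0];b=load('s2')[0][90:282,200:456];b=cv2.resize(b,(512,384))
cv2.imwrite('pics/c2.png',cv2.resize(np.hstack([a,b])[:,:,::-1],(800,300)))
E
```

```text
t 4.2 pos [ 0.4774 -0.3107  0.2146] rpy [-1.7999e+02  1.0000e-02 -1.7800e+00] q [-41.5  17.    1.9  74.9   0.  140.3] F [-0.1  0.2 -5.6] open 0.012727891021486634
 d [ 0.0148 -0.2833 -0.0013]
 rv [-0.01  0.01  0.02]
```

View pics/c2.png

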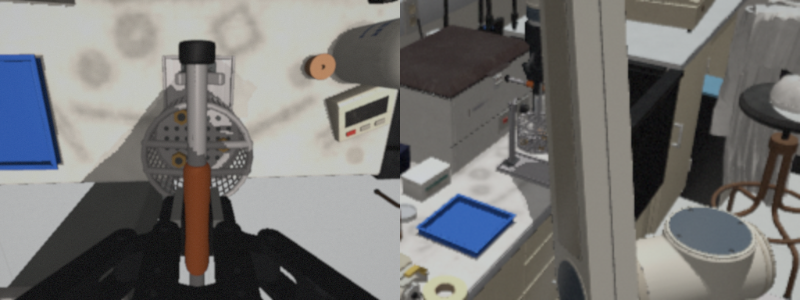

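The basket hangs on the hook (wrist force about 6 N) and is clear of the forks. I'll carry it smoothly to the tray.

Converted, -0.058 m is -5.8, -0.04 m is -4.

Emit:
nudge_tcp(deltas=[0, 0, 0, 0, -0.4, 0, 0, 0, 0, 0, 0.1, -1.2, 0, 0, 0, 0, 0, 0.2, -2.4, 0, 0, 0, 0, 0, 0.3, -4, 0, 0, 0, 0, 0, 0.4, -5.8, 0, 0])

```text
time_s: 4.92
position: [0.4833, -0.2515, 0.2149]
ee_rot: [-180.0, -0.0, -1.8]
ft_force: [0.5, -0.3, -6.1]
opening: 0.0124
gripper_force: 78.2
```

Emit:
nudge_tcp(deltas=[0, 0, 0, 0.1, -1.8, 0, 0, 0, 0, 0, 0.2, -3.7, 0, 0, 0, 0, 0, 0.3, -5.6, 0, 0, 0, 0, 0, 0.4, -7.5, 0, 0, 0, 0, 0, 0.5, -9.4, 0, 0])

```text
time_s: 5.55
position: [0.4912, -0.1577, 0.2148]
ee_rot: [-180.0, -0.0, -1.8]
ft_force: [-0.7, -0.7, -4.7]
opening: 0.0133
gripper_force: 78.3
```

Emit:
nudge_tcp(deltas=[0, 0, -0.4, 0.1, -1.9, 0, 0, 0, 0, -0.8, 0.2, -3.7, 0, 0, 0, 0, -1.2, 0.3, -5.4, 0, 0, 0, 0, -1.6, 0.4, -7, 0, 0, 0, 0, -2, 0.5, -8.5, 0, 0])

```text
time_s: 6.18
position: [0.4989, -0.0732, 0.2148]
ee_rot: [180.0, -0.0, 8.4]
ft_force: [0.0, -0.3, -5.1]
opening: 0.0127
gripper_force: 78.3
```

```bash
python3 - <<'E'
from h import *
go([.501,-.028,.1385],[180,0,8.2])
E
```

```text
t 6.17 pos [ 0.4989 -0.0732  0.2148] rpy [180.    -0.     8.36] q [-17.9  10.7  -6.7  72.6  -0.  153.7] F [ 0.  -0.3 -5.1] open 0.012697714751030868
 d [ 0.0087 -0.0445  0.0763]
 rv [ 0.   -0.    0.16]
```

Emit:
nudge_tcp(deltas=[0, 0, 0, 0.3, -1.4, 0, 0, 0, 0, 0, 0.5, -2.6, 0, 0, 0, 0, 0, 0.7, -3.6, 0, 0, 0, 0, 0, 0.8, -4.2, 0, 0, 0, 0, 0, 0.85, -4.45, 0, 0])

```text
time_s: 6.8
position: [0.5008, -0.0287, 0.2148]
ee_rot: [180.0, 0.0, 8.2]
ft_force: [-0.2, 0.2, -6.0]
opening: 0.0131
gripper_force: 78.2
```

Emit:
nudge_tcp(deltas=[0, 0, 0, 0, 0, 0.6, 0, 0, 0, 0, 0, 0, 1.6, 0, 0, 0, 0, 0, 0, 2.8, 0, 0, 0, 0, 0, 0, 3.8, 0, 0, 0, 0, 0, 0, 4.4, 0])

```text
time_s: 7.42
position: [0.5005, -0.029, 0.1698]
ee_rot: [-180.0, 0.1, 8.2]
ft_force: [-0.2, 0.7, -5.3]
opening: 0.0126
gripper_force: 78.3
```

Emit:
nudge_tcp(deltas=[0, 0, 0, 0, 0, 0, 0, 0, 0, 0, 0, 0, 0, 0])

```text
time_s: 7.68
position: [0.501, -0.029, 0.1711]
ee_rot: [180.0, -0.0, 8.2]
ft_force: [-0.3, 0.4, -5.2]
opening: 0.0129
gripper_force: 78.3
```

```bash
python3 - <<'E'
from h import *
go([.501,-.028,.1385],[180,0,8.2])
snap('wrist','w3');snap('top','t3');snap('scene','s3')
b=cv2.resize(load('t3')[0][155:245,165:285],(512,384));c=cv2.resize(load('s3')[0][150:270,160:320],(512,384))
cv2.imwrite('pics/c3.png',cv2.resize(np.hstack([load('w3')[0],b,c])[:,:,::-1],(798,200)))
E
```

```text
t 7.67 pos [ 0.501  -0.029   0.1711] rpy [ 1.7999e+02 -3.0000e-02  8.2200e+00] q [-12.9  11.6 -12.   66.4   0.  158.9] F [-0.3  0.4 -5.2] open 0.012924203050647606
 d [ 0.0001 -0.001   0.0326]
 rv [ 0.01 -0.03  0.02]
```

View pics/c3.png

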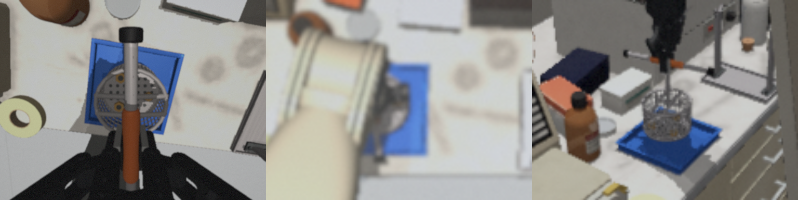

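The basket hangs level over the tray. I'll check the tray's centre in the wrist cloud, then lower.

```bash
python3 - <<'E'
from h import *
im,d,K,T=load('w3');C=cloud(d,K,T);h=cv2.cvtColor(im,cv2.COLOR_RGB2HSV)
m=(cv2.inRange(h,(105,130,50),(125,255,255))>0)&(d>0)&(C[:,:,2]<.04)
p=C[m];print(cv2.minAreaRect((p[:,:2]*1000).astype(np.float32)),p.min(0),p.max(0),np.percentile(p[:,2],[10,50,90]))
b=C[(abs(C[:,:,0]-.5)<.1)&(abs(C[:,:,1]+.03)<.07)&(C[:,:,2]>.06)&(C[:,:,2]<.12)&(d>0)&~m];print('basket',np.percentile(b,[1,50,99],axis=0).round(3))
E
```

```text
((499.50421142578125, -28.944808959960938), (155.90794372558594, 155.98617553710938), 88.52549743652344) [ 0.42002959 -0.10853901 -0.00073485] [0.57878369 0.04999218 0.02275447] [0.00363122 0.00511854 0.0206182 ]
basket [[ 0.458 -0.077  0.061]
 [ 0.505 -0.031  0.103]
 [ 0.551  0.02   0.108]]
```

Converted, 0.028 m is 2.8, 0.024 m is 2.4.

Emit:
nudge_tcp(deltas=[0, 0, 0, 0, 0, 0.6, 0, 0, 0, 0, 0, 0, 1.3, 0, 0, 0, 0, 0, 0, 1.9, 0, 0, 0, 0, 0, 0, 2.4, 0, 0, 0, 0, 0, 0, 2.8, 0])

```text
time_s: 8.45
position: [0.5008, -0.029, 0.1424]
ee_rot: [-180.0, 0.0, 8.2]
ft_force: [-0.4, -0.4, -5.6]
opening: 0.0127
gripper_force: 78.3
```

Emit:
nudge_tcp(deltas=[0, 0, 0, 0, 0, 0.2, 0, 0, 0, 0, 0, 0, 0.4, 0, 0, 0, 0, 0, 0, 0.6, 0, 0, 0, 0, 0, 0, 0.75, 0, 0, 0, 0, 0, 0, 0.9, 0])

```text
time_s: 9.07
position: [0.5011, -0.029, 0.134]
ee_rot: [180.0, -0.0, 8.2]
ft_force: [-0.1, 0.8, -2.8]
opening: 0.013
gripper_force: 78.7
```

Touchdown: the force dropped to the hook's own weight, at TCP z ≈ 0.1365 as predicted. I'll let the hook down 26 mm.

Emit:
nudge_tcp(deltas=[0, 0, 0, 0, 0, 0.5, 0, 0, 0, 0, 0, 0, 1.1, 0, 0, 0, 0, 0, 0, 1.7, 0, 0, 0, 0, 0, 0, 2.35, 0, 0, 0, 0, 0, 0, 2.35, 0])

```text
time_s: 9.7
position: [0.5005, -0.0289, 0.1096]
ee_rot: [-180.0, 0.1, 8.2]
ft_force: [-0.2, -0.2, -2.2]
opening: 0.0131
gripper_force: 78.7
```

Emit:
nudge_tcp(deltas=[0, 0, -0.4, 0, 0, 0, 0, 0, 0, -1.2, 0, 0, 0, 0, 0, 0, -2.2, 0, 0, 0, 0, 0, 0, -3.2, 0, 0, 0, 0, 0, 0, -4, 0, 0, 0, 0])

```text
time_s: 10.32
position: [0.501, -0.029, 0.1106]
ee_rot: [180.0, -0.0, 28.5]
ft_force: [0.2, -0.2, -2.7]
opening: 0.0129
gripper_force: 78.7
```

```bash
python3 - <<'E'
from h import *
go([.501,-.029,.1106],[180,0,98.2])
E
```

```text
t 10.32 pos [ 0.501  -0.029   0.1106] rpy [ 1.7998e+02 -2.0000e-02  2.8450e+01] q [-12.9  14.1 -18.2  57.7  -0.  138.6] F [ 0.2 -0.2 -2.7] open 0.01287389827817722
 d [ 0. -0. -0.]
 rv [ 3.000e-02 -1.000e-02 -6.975e+01]
```

Emit:
nudge_tcp(deltas=[0, 0, -1.2, 0, 0, 0, 0, 0, 0, -2.4, 0, 0, 0, 0, 0, 0, -3.6, 0, 0, 0, 0, 0, 0, -4.8, 0, 0, 0, 0, 0, 0, -6, 0, 0, 0, 0])

```text
time_s: 10.95
position: [0.501, -0.029, 0.1106]
ee_rot: [180.0, -0.0, 58.5]
ft_force: [-0.9, -0.2, -2.5]
opening: 0.0128
gripper_force: 78.7
```

Emit:
nudge_tcp(deltas=[0, 0, -1.2, 0, 0, 0, 0, 0, 0, -2.4, 0, 0, 0, 0, 0, 0, -3.6, 0, 0, 0, 0, 0, 0, -4.8, 0, 0, 0, 0, 0, 0, -6, 0, 0, 0, 0])

```text
time_s: 11.58
position: [0.501, -0.029, 0.1106]
ee_rot: [180.0, 0.0, 88.5]
ft_force: [0.1, -0.6, -2.0]
opening: 0.0129
gripper_force: 78.7
```

Emit:
nudge_tcp(deltas=[0, 0, -1, 0, 0, 0, 0, 0, 0, -1.94, 0, 0, 0, 0, 0, 0, -1.94, 0, 0, 0, 0])

```text
time_s: 11.95
position: [0.501, -0.029, 0.1105]
ee_rot: [180.0, 0.0, 98.0]
ft_force: [0.5, -0.1, -1.2]
opening: 0.0127
gripper_force: 78.7
```

```bash
python3 - <<'E'
from h import *
go([.501,-.029,.1106],[180,0,98.2])
im,d,K,T=snap('wrist','w4');C=cloud(d,K,T)
cv2.imwrite('pics/w4.png',im[:,:,::-1])
E
```

```text
t 11.95 pos [ 0.501  -0.029   0.1105] rpy [1.7997e+02 1.0000e-02 9.7950e+01] q [-12.9  14.1 -18.2  57.7  -0.   69.1] F [ 0.5 -0.1 -1.2] open 0.012665157908796137
 d [ 0.      0.     -0.0001]
 rv [ 0.03  0.01 -0.25]
```

View pics/w4.png

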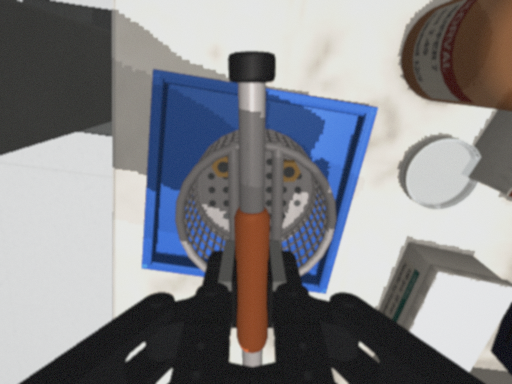

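The rails (columns about 233 and 270) run parallel to the bar at column 252 and sit evenly either side of it; the basket stands in the tray. Lifting slowly while watching the force.

Converted, -0.024 m is -2.4, -0.019 m is -1.9.

Emit:
nudge_tcp(deltas=[0, 0, 0, 0, 0, -0.4, 0, 0, 0, 0, 0, 0, -0.9, 0, 0, 0, 0, 0, 0, -1.4, 0, 0, 0, 0, 0, 0, -1.9, 0, 0, 0, 0, 0, 0, -2.4, 0])

```text
time_s: 12.62
position: [0.5008, -0.029, 0.1347]
ee_rot: [180.0, 0.0, 97.9]
ft_force: [-0.0, -0.1, -2.2]
opening: 0.0129
gripper_force: 78.7
```

Emit:
nudge_tcp(deltas=[0, 0, 0, 0, 0, -0.3, 0, 0, 0, 0, 0, 0, -0.6, 0, 0, 0, 0, 0, 0, -0.9, 0, 0, 0, 0, 0, 0, -1.2, 0, 0, 0, 0, 0, 0, -1.2, 0])

```text
time_s: 13.25
position: [0.5009, -0.029, 0.1465]
ee_rot: [180.0, 0.0, 97.9]
ft_force: [0.1, 0.6, -2.1]
opening: 0.0124
gripper_force: 78.7
```

The hook is 10 mm above hooked height with no load, so it is free. Raising it clear.

Converted, -0.1 m is -10, -0.07 m is -7.

Emit:
nudge_tcp(deltas=[0, 0, 0, 0, 0, -1, 0, 0, 0, 0, 0, 0, -2.5, 0, 0, 0, 0, 0, 0, -4.5, 0, 0, 0, 0, 0, 0, -7, 0, 0, 0, 0, 0, 0, -10, 0])

```text
time_s: 13.88
position: [0.5007, -0.029, 0.248]
ee_rot: [180.0, 0.0, 97.9]
ft_force: [-0.3, 0.8, -2.2]
opening: 0.013
gripper_force: 78.7
```

Emit:
nudge_tcp(deltas=[0, 0, 0, 0, 0, 0, 0, 0, 0, 0, 0, 0, 0, 0])

```text
time_s: 14.12
position: [0.5006, -0.0289, 0.2459]
ee_rot: [-180.0, -0.0, 97.9]
ft_force: [0.0, 0.4, -2.6]
opening: 0.0128
gripper_force: 78.8
```

```bash
python3 - <<'E'
from h import *
go([.4775,-.312,.2465],[180,0,-1.8])
im,d,K,T=snap('wrist','w5');snap('scene','s5')
c=cv2.resize(load('s5')[0][130:280,150:350],(512,384))
cv2.imwrite('pics/c5.png',cv2.resize(np.hstack([im,c])[:,:,::-1],(800,300)))
C=cloud(d,K,T)
b=C[(C[:,:,2]>.03)&(C[:,:,2]<.09)&(abs(C[:,:,0]-.5)<.07)&(abs(C[:,:,1]+.03)<.07)&(d>0)];print(np.percentile(b,[1,50,99],axis=0).round(3))
E
```

```text
t 14.12 pos [ 0.5006 -0.0289  0.2459] rpy [-1.7998e+02 -1.0000e-02  9.7920e+01] q [-12.9   9.8  -3.2  77.    0.   69.2] F [ 0.   0.4 -2.6] open 0.012844198440113539
 d [-0.2772 -0.0619 -0.0006]
 rv [-2.000e-02  1.000e-02  9.972e+01]
[[ 0.454 -0.075  0.033]
 [ 0.514 -0.034  0.069]
 [ 0.552  0.019  0.076]]
```

View pics/c5.png

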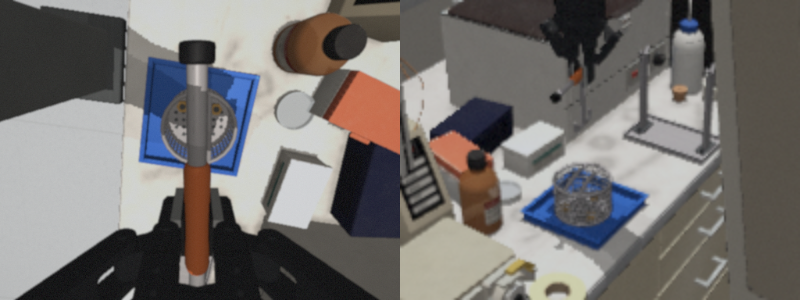

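The basket stands upright in the tray and the hook is out. Turning back and carrying the hook to the stand.

Converted, -0.09 m is -9, -0.07 m is -7, 50 degrees is 10.

Emit:
nudge_tcp(deltas=[0, 0, 2, -1, -0.2, 0, 0, 0, 0, 4, -3, -0.7, 0, 0, 0, 0, 6, -5, -1.1, 0, 0, 0, 0, 8, -7, -1.6, 0, 0, 0, 0, 10, -9, -2, 0, 0])

```text
time_s: 14.85
position: [0.493, -0.1214, 0.2453]
ee_rot: [-179.9, 0.0, 47.6]
ft_force: [-0.0, 0.6, -1.7]
opening: 0.0127
gripper_force: 78.7
```

Emit:
nudge_tcp(deltas=[0, 0, 2, 0, 0, 0, 0, 0, 0, 4, 0, 0, 0, 0, 0, 0, 6, 0, 0, 0, 0, 0, 0, 8, 0, 0, 0, 0, 0, 0, 9.94, 0, 0, 0, 0])

```text
time_s: 15.48
position: [0.4931, -0.1208, 0.2453]
ee_rot: [-180.0, 0.1, -2.1]
ft_force: [0.3, -0.4, -2.2]
opening: 0.0129
gripper_force: 78.7
```

```bash
python3 - <<'E'
from h import *
go([.4775,-.312,.2465],[180,0,-1.8])
E
```

```text
t 15.47 pos [ 0.4931 -0.1208  0.2453] rpy [-1.7996e+02  1.0000e-01 -2.1100e+00] q [-23.2  10.5  -2.4  77.2   0.  158.9] F [ 0.3 -0.4 -2.2] open 0.01291674701374708
 d [-0.0085  0.1917 -0.0013]
 rv [-0.04  0.1  -0.31]
```

Converted, 0.13 m is 13, 0.1 m is 10, -0.3 degrees is -0.06.

Emit:
nudge_tcp(deltas=[0, 0, 0, 0, 1.5, 0, 0, 0, 0, 0, -0.1, 4, 0, 0, 0, 0, 0, -0.2, 7, 0, 0, 0, 0, 0, -0.4, 10, 0, 0, 0, 0, -0.06, -0.5, 13, 0, 0])

```text
time_s: 16.1
position: [0.4839, -0.2525, 0.2457]
ee_rot: [-180.0, 0.0, -1.2]
ft_force: [0.2, -0.1, -1.6]
opening: 0.013
gripper_force: 78.7
```

Emit:
nudge_tcp(deltas=[0, 0, 0, -0.1, 2, 0, 0, 0, 0, 0, -0.2, 4, 0, 0, 0, 0, 0, -0.3, 5.5, 0, 0, 0, 0, 0, -0.3, 6.1, 0, 0, 0, 0, 0, -0.3, 6.1, 0, 0])

```text
time_s: 16.73
position: [0.4799, -0.3116, 0.2462]
ee_rot: [-180.0, 0.0, -1.5]
ft_force: [-0.3, 0.2, -1.0]
opening: 0.0127
gripper_force: 78.7
```

```bash
python3 - <<'E'
from hk import *
go([.4775,-.312,.176],[180,0,-1.8])
im,d,K,T=snap('wrist','w6');hook('w6',.22,.3)
cv2.imwrite('pics/w6.png',im[:,:,::-1])
E
```

```text
t 16.73 pos [ 0.4799 -0.3116  0.2462] rpy [-179.99    0.     -1.47] q [-41.4  16.8   6.2  79.4   0.  140.1] F [-0.3  0.2 -1. ] open 0.012741090319502577
 d [-0.0023  0.0005  0.0702]
 rv [-0.01  0.    0.33]
w6 px [251.7 278.3] n 4095 mean [ 0.4833 -0.3113  0.2719] rect 479.5 -311.3 [14.1 69.4] top z [0.2722 0.2735] ang -1.53
```

View pics/w6.png

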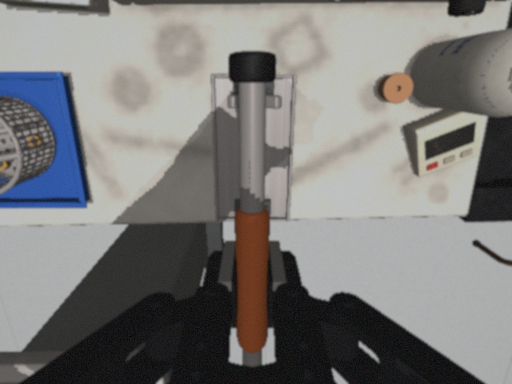

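The bar (column 252) lies over the far fork (about 254,101) and along the stand's centreline. Lowering into the forks.

Emit:
nudge_tcp(deltas=[0, 0, 0.06, -0.23, 0.05, 1.5, 0, 0, 0, 0.06, -0.23, 0.05, 3.5, 0, 0, 0, 0.06, -0.23, 0.05, 5.5, 0, 0, 0, 0.06, -0.23, 0.05, 7, 0, 0, 0, 0.06, -0.23, 0.05, 7.8, 0])

```text
time_s: 17.4
position: [0.4775, -0.3115, 0.1677]
ee_rot: [-180.0, 0.0, -1.7]
ft_force: [0.1, 0.8, -2.4]
opening: 0.0127
gripper_force: 78.7
```

Emit:
nudge_tcp(deltas=[0, 0, 0, 0, 0, 0.3, 0, 0, 0, 0, 0, 0, 0.6, 0, 0, 0, 0, 0, 0, 0.9, 0, 0, 0, 0, 0, 0, 1.15, 0, 0, 0, 0, 0, 0, 1.15, 0])

```text
time_s: 18.02
position: [0.4776, -0.3122, 0.1569]
ee_rot: [180.0, -0.0, -1.8]
ft_force: [0.5, -0.5, -1.0]
opening: 0.0125
gripper_force: 78.7
```

```bash
python3 - <<'E'
from hk import *
go([.4775,-.312,.156],[180,0,-1.8])
snap('wrist','w7');hook('w7',.15,.22)
E
```

```text
t 18.02 pos [ 0.4776 -0.3122  0.1569] rpy [ 1.7998e+02 -1.0000e-02 -1.7800e+00] q [-41.6  18.6  -4.4  67.   -0.  140.2] F [ 0.5 -0.5 -1. ] open 0.012509704623373866
 d [-0.0001 -0.0002  0.0009]
 rv [ 0.02 -0.01  0.02]
w7 px [251.6 278.9] n 4145 mean [ 0.4807 -0.3119  0.1825] rect 477.1 -311.9 [14.  69.1] top z [0.1828 0.1842] ang -1.77
```

Within 0.5 mm of the original seat. Settling 1 mm more, then releasing and backing off straight up.

Emit:
nudge_tcp(deltas=[0, 0, 0, 0, 0, 0.1, 0, 0, 0, 0, 0, 0, 0.1, 0.014, 0, 0, 0, 0, 0, 0.1, 0.02, 0, 0, 0, 0, 0, 0.1, 0.045, 0, 0, 0, 0, 0, 0.1, 0.045], squeeze=20)

```text
time_s: 18.7
position: [0.4775, -0.3119, 0.1557]
ee_rot: [-180.0, 0.0, -1.8]
ft_force: [-0.5, 0.0, 0.1]
opening: 0.045
gripper_force: 0.0
```

Emit:
nudge_tcp(deltas=[0, 0, 0, 0, 0, 0, 0.05, 0, 0, 0, 0, 0, 0, 0.05, 0, 0, 0, 0, 0, -2, 0.05, 0, 0, 0, 0, 0, -5, 0.05, 0, 0, 0, 0, 0, -10, 0.05])

```text
time_s: 19.32
position: [0.477, -0.3116, 0.2556]
ee_rot: [-179.9, 0.1, -1.8]
ft_force: [-0.6, -0.2, 0.3]
opening: 0.0499
gripper_force: 0.0
```

Emit:
nudge_tcp(deltas=[0, 0, 0, 0, 0, -3, 0.05, 0, 0, 0, 0, 0, -5, 0.05, 0, 0, 0, 0, 0, -7.5, 0.05, 0, 0, 0, 0, 0, -7.5, 0.05])

```text
time_s: 19.82
position: [0.4779, -0.3123, 0.3325]
ee_rot: [179.9, -0.1, -1.8]
ft_force: [-0.9, 0.1, -0.3]
opening: 0.05
gripper_force: 0.0
```

```bash
python3 - <<'E'
from hk import *
go(None)
im=snap('wrist','w8')[0];hook('w8',.15,.22);snap('scene','s8')
c=cv2.resize(load('s8')[0][110:275,150:370],(512,384))
cv2.imwrite('pics/c8.png',cv2.resize(np.hstack([im,c])[:,:,::-1],(800,300)))
E
```

```text
t 19.82 pos [ 0.4779 -0.3123  0.3325] rpy [ 1.7989e+02 -1.4000e-01 -1.7700e+00] q [-41.6  16.5  18.2  91.5   0.  140.2] F [-0.9  0.1 -0.3] open 0.049975987250124324
w8 px [251.4 172.3] n 872 mean [ 0.4783 -0.312   0.1823] rect 477.1 -312.1 [12.5 67.8] top z [0.1824 0.1841] ang -2.55
```

View pics/c8.png

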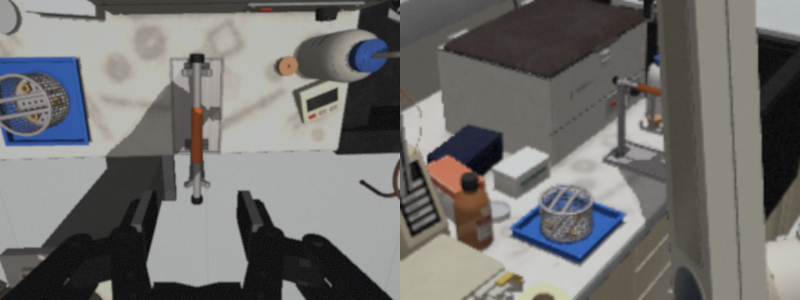

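The hook lies across both forks (sleeve at about 197,130) with its top at 0.182 m, as at the start. The basket stands upright in the tray (about 566,213), and nothing else has moved.

```bash
python3 -c "
from rig import r
print(r.job_done())"
```

```text
the job is handed in; nothing more can be done
None
```

The job is handed in: the basket stands upright in the blue tray, the empty hook is back across both forks of the stand, and the arm finished clear of everything at about 20 s of the 58 s allowed.

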